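Hang up the washed wine glasses and let the carafe air

ROBOT

A 6-joint arm with a two-finger parallel gripper is mounted at the origin on a cart in front of the work surface, level with it; the furniture and walls round the work are solid. World frame = base frame: x ahead of the robot, y to its left, z up, the work surface at z = 0. Lengths are in m, angles in rad, forces in N, time in s.
With the tool pointing down it reaches from about 0.25 to 0.775 m from the base axis. Payload 4 kg.
Tool frame: the origin (TCP) lies at the centre of the arm's flange, where the gripper is bolted on; the fingertips stand 199 mm ahead of it and the grasp point (between the pads) lies 180 mm ahead of it (robot.tcp_to_tips is the z of the fingertips in the tool frame, in m); z points along the fingers, y is the line along which they close (so a half turn about z gives the same grasp; the last joint's range is limited). The gripper opens to 94 mm and grips with 3 to 60 N. Pads are 16 mm wide; open, the fingers measure 119 mm over their backs; the gripper's body (75 mm by 177 mm) begins 78 mm behind the grasp point.
Start: joints at [1.058, 0.087, 1.371, -0, 1.684, -0.103], TCP at [0.219, 0.504, 0.405] pointing down, gripper open.
Joint ranges: [-3.1, 3.1], [-0.76, 2.03], [0.27, 2.55], [-1.08, 4.22], [0.17, 2.65], [-2.57, 2.57]. Speed limits (rad/s): [2.79, 2.79, 3.14, 3.14, 3.14, 3.14].

INTERFACE

Orientations are given as [roll, pitch, yaw] about the fixed x, y, z axes, in that order (R = Rz(yaw) Ry(pitch) Rx(roll)).
In Python, from bench import robot gives the robot as it stands.
- The arm moves only by the tool play_rows, never from a script. Its arguments are lists of equal length, an entry for each row: "translation": the shift along the tool's x, y, z scaled (see below), a list of three; "twist": the turn, a rotation vector about the tool's x, y, z scaled (see below), a list of three; "gripper": the opening, from -1 (shut) to 1 (fully open). A call has 1 to 8 rows; each row shifts and turns the commanded pose from where the row before left it, along the tool's axes as they then stand; what a row does not reach is not made up. The controller multiplies each number of a shift by 0.04 m and each number of a turn by 0.1 rad. A row lasts 1/10 s, in which the tool goes at most 50 mm and 8.59 degrees, less where a joint would pass 70% of its speed; a pose out of reach is approached as far as the arm can. A call with a number of a shift or a turn outside -1 to 1 is refused whole. A call with a gripper value outside its range is refused whole. The fingers move at their own pace and stop on an object; the grip force is fixed at half the most. Time passes only in rows, so rows that do not move let the fingers close. It gives the time, the measured TCP pose, the force, the opening and the grip force at its end, in the units of the state.
- robot.get_obs(): the state, without advancing time (a new reading comes with each control period).
- robot.snapshot(name): name is "scene" or "top" or "wrist"; returns the picture (420x560x3 uint8, red, green, blue); there is no depth.
- robot.camera_model(name): a dict with "camera_matrix" (3x3 intrinsics, pixels), "k1" (the pictures are not rectified: a ray, as slopes to the right and down, at radius r is drawn at 1 + k1 r^2 times it, then the intrinsics apply), "rvec" (rotation vector, rad) and "tvec" (3), from world to camera coordinates, as OpenCV has them. Camera axes: x right, y down, z forward; pixel columns grow to the right and rows downward; lengths in m; the calibration is good to about 2 mm. A picture is of the moment at which its call begins: read the wrist's pose just before it. camera_model takes no time and is no camera call; for the wrist camera it gives the pose at the moment of the call.
- robot.close_job(): hands the job in; it is judged then, once.
Trained networks look in the newest picture that a camera, given by its name, has taken for a name from the list of things; names that differ only in an ending like _2 or _b are one class to them, and where a whole thing is asked for, a point or a joint stands for the part that bears it (a point fixed in the world has none). Each returns a list of dicts, best first, with "score" (0 to 1); they miss things now and then, are a little off and sometimes report something else, mostly with a low value. They report only what shows in the picture. A call takes as long as a camera call. They do not tell look-alikes from the thing itself.
- robot.recognise(name, camera): "centre" ([x, y, z] in m, in world coordinates, good to about 4 mm: the middle of the surface that is visible of it).
- robot.spot_point(name, camera): "centre" ([x, y, z] in m, in world coordinates, good to about 4 mm: a listed point, or the origin of a listed thing).
The state is a dict: "time": time; "joint_positions": joint angles; "qvel": joint speeds; "joint_torque": joint torques, N m; "tool_pos": TCP position; "ee_rot": TCP orientation; "wrist_force": force on the tool from outside, world axes, zero at the start; "wrist_torque": the same for the moment, N m; "width": finger opening in m; "finger_force": force on a finger pad.
Only numpy, scipy, OpenCV 4.12 (cv2) and the standard library are available. Lean on these libraries where they do the work, as an engineer would, in place of code of your own. Each camera call takes 0.05 s, during which the arm holds its last target. There are 200 camera calls.

TASK

Put the washed wine things in order: hang every wine glass that is drying in the dish drainer upside down in the wire stemware rack, slid in from the open front so that its foot rests flat on the two rails of a lane, well in behind their turned-up tips, and keep the glasses that hang there already. Also take the stopper out of the carafe and put it down in the little wicker basket, without dropping it from a height, so that the carafe can air in the drainer. Knock nothing over, and leave the carafe and the other washing-up where they stand.

Things in the scene. Friction and masses are not known exactly. Their poses are not given: they have to be found in the camera images.
- glass_a: Small clear wine glass, upside down, 160 mm tall, 0.13 kg; dries on its rim in the drainer. Origin: centre of the rim (underneath); z points up along the stem to the foot. Bowl 72 mm wide at most, stem 8 mm (z 89 to 145 mm), foot a disc 62 mm wide, its edge at z 154 to 160 mm, to be gripped by that edge from above; rim 63 mm wide. None if absent (3 or 4 are there).
- glass_b: Small clear wine glass, upside down, 160 mm tall, 0.13 kg; dries on its rim in the drainer. Origin: centre of the rim (underneath); z points up along the stem to the foot. Bowl 72 mm wide at most, stem 8 mm (z 89 to 145 mm), foot a disc 62 mm wide, its edge at z 154 to 160 mm, to be gripped by that edge from above; rim 63 mm wide. None if absent (3 or 4 are there).
- glass_c: Small clear wine glass, upside down, 160 mm tall, 0.13 kg; dries on its rim in the drainer. Origin: centre of the rim (underneath); z points up along the stem to the foot. Bowl 72 mm wide at most, stem 8 mm (z 89 to 145 mm), foot a disc 62 mm wide, its edge at z 154 to 160 mm, to be gripped by that edge from above; rim 63 mm wide. None if absent (3 or 4 are there).
- glass_d: Small clear wine glass, upside down, 160 mm tall, 0.13 kg; dries on its rim in the drainer. Origin: centre of the rim (underneath); z points up along the stem to the foot. Bowl 72 mm wide at most, stem 8 mm (z 89 to 145 mm), foot a disc 62 mm wide, its edge at z 154 to 160 mm, to be gripped by that edge from above; rim 63 mm wide. None if absent (3 or 4 are there).
- hung_a: Wine glass exactly like glass_a, already hanging upside down by its foot near the back of a lane of the rack. Origin: centre of the rim (underneath); z points up along the stem to the foot. It must stay hung but may be slid along its lane. None if absent (one or two hang there).
- hung_b: Wine glass exactly like glass_a, already hanging upside down by its foot near the back of a lane of the rack. Origin: centre of the rim (underneath); z points up along the stem to the foot. It must stay hung but may be slid along its lane. None if absent (one or two hang there).
- hung_c: Wine glass exactly like glass_a, already hanging upside down by its foot near the back of a lane of the rack. Origin: centre of the rim (underneath); z points up along the stem to the foot. It must stay hung but may be slid along its lane. None if absent (one or two hang there).
- rack: Wire stemware rack, open on top, fixed. Origin on the table under its middle, z up; open front at its -x. Three lanes along x, each a pair of 6 mm rails with axes 34 mm apart, tops 175 mm up, x -86 to 104 mm; room for two glasses each. A glass hangs with the stem between the rails, its origin then 22 mm up. Back bar at x 104 mm, top 185 mm, stops the feet. A bumped glass rocks some seconds.
- lane_left (a point): The left lane of the rack (rack y = 100 mm): point midway between its two rails at the height of their tops, at rack x = 0. Axes as the rack's. Glasses at rack x = +55 and -40 mm hang one behind the other; a hung glass can lie at x = -50 to +69 mm. Beside the rails, up to the next lane, 60 mm are free from above for a finger.
- lane_middle (a point): The middle lane of the rack (rack y = 0 mm): point midway between its two rails at the height of their tops, at rack x = 0. Axes as the rack's. Glasses at rack x = +55 and -40 mm hang one behind the other; a hung glass can lie at x = -50 to +69 mm. Beside the rails, up to the next lane, 60 mm are free from above for a finger.
- lane_right (a point): The right lane of the rack (rack y = -100 mm): point midway between its two rails at the height of their tops, at rack x = 0. Axes as the rack's. Glasses at rack x = +55 and -40 mm hang one behind the other; a hung glass can lie at x = -50 to +69 mm. Beside the rails, up to the next lane, 60 mm are free from above for a finger.
- tips (a point): Top of the rails' front tips, middle lane: rack x = -112 mm, 185 mm above the table. From x = -86 mm forward the rails rise and spread: at x = -97 mm 8 mm higher and 38 mm apart, at the tips 10 mm higher and 46 mm apart (axes). They keep the feet from sliding out: a foot must pass over them, the stem between them; no other way in.
- drainer: Dish drainer: grey plastic tray 345 mm (its x) by 300 mm (its y), fixed, walls 26 mm high with a rolled rim to 30 mm, floor 4 mm above the table. Origin on the table under its middle. In its far left corner (x = +105, y = +95 mm in its frame) stands a fixed upside-down white mug, 97 mm tall.
- carafe: Clear carafe in the drainer, 150 mm tall, body 84 mm wide up to 75 mm height, neck 38 mm wide, mouth 33 mm wide. Origin at the centre of its underside, z up. 0.45 kg, stands free. To be left where it is.
- stopper: Cork stopper standing loosely in the carafe's mouth, 62 mm long, 0.03 kg: shank 22 mm thick and 28 mm long in the mouth (lifts straight out), collar 39 mm wide and 5 mm thick on the lip, above it a round head 33 mm wide, 29 mm high, to grip. Origin at the lower end of the shank, z up along it.
- stopper_grip (a point): Centre of the stopper's head, 48 mm from the end of its shank; 174 mm above the table while the stopper is in the carafe.
- basket: Small round wicker basket, 120 mm wide, 40 mm high, fixed between rack and drainer; hollow, inner width about 84 mm, floor 12 mm above the table. Origin at the centre of its underside. (Room: behind, from world x = 0.79 m, a wall shelf hangs 0.40 m above the table; right of y = -0.40 m, from x = 0.56 m, is a wall.)
- tumbler_a: Clear tumbler standing upside down in the drainer, 76 mm wide, 89 mm tall. Origin: centre of its base, which is on top (z points down). To be left standing.
- tumbler_b: Clear tumbler standing upside down in the drainer, 78 mm wide, 93 mm tall. Origin: centre of its base, which is on top (z points down). To be left standing.
- jam_glass: Small waisted glass standing upside down in the drainer, 64 mm wide, 89 mm tall. Origin: centre of its base, which is on top (z points down). To be left standing.
Things that resemble listed ones, but are neither listed nor needed, are in the scene too. What is shaped like the glass_a but turquoise is not meant.

How it is judged:
By the outcome, as a careful person would: the job done as asked, in the order asked, and still so for the second after the job is handed in, with the robot touching nothing.
Of glass_a, glass_b, glass_c, glass_d only 3 to 4 are there at a start; the rules pass over those that are not, and their reading is None.
Of hung_a, hung_b, hung_c only 1 to 2 are there at a start; the rules pass over those that are not, and their reading is None.
At some moment in a run one of glass_a, glass_b, glass_c, glass_d may be knocked a few centimetres aside while the robot is not near it.
It also fails if it takes over 210 s, if anything falls off the work surface, if the arm or the gripper's body presses on something with over 40 N, if the wrist force passes 120 N, or if a joint passes its speed limit or range.

## Working session

There is one attempt and no reset: what is moved stays moved. The work goes in short steps, Python scripts to look and compute and a tool call to move; the robot and the scene stay as the last step left them, time stands still between calls to the robot, and variables do not carry over. Pictures are saved under pics/ and viewed, at most 18 in all, crops included, and the job is handed in when it is done.

Besides the shell and the picture viewer there is one more tool, called as name(argument=value, ...) on one line, values as JSON. play_rows: Moves the arm, as the interface text tells. Its arguments: {"type":"object","properties":{"translation":{"type":"array","items":{"type":"array","items":{"type":"number","minimum":-1,"maximum":1}}},"twist":{"type":"array","items":{"type":"array","items":{"type":"number","minimum":-1,"maximum":1}}},"gripper":{"type":"array","items":{"type":"number"}}},"required":["translation","twist","gripper"]}

```bash
mkdir -p pics; ls; cat > h.py <<'E'
import numpy as np, cv2
from bench import robot
def snap(c,n):
    im=robot.snapshot(c); cv2.imwrite(f'pics/{n}.png',im[:,:,::-1]); return im
def show(names,cam,f='spot_point',mn=0.2):
    for n in names:
        for d in getattr(robot,f)(n,cam): 
            if d['score']>mn: print(n,f[:4],np.round(d['centre'],3),round(d['score'],2))
def st():
    o=robot.get_obs(); print({k:np.round(o[k],3).tolist() for k in ['time','tool_pos','ee_rot','joint_positions','width','wrist_force']})
E
python3 - <<'E'
from h import *
st()
N=['glass_a','hung_a','rack','lane_left','lane_middle','lane_right','tips','drainer','carafe','stopper','stopper_grip','basket','tumbler_a','jam_glass']
a=snap('scene','s0'); show(N,'scene')
print('TOP'); a=snap('top','t0'); show(N,'top')
E
```

```text
pics
{'time': 0.0, 'tool_pos': [0.219, 0.504, 0.404], 'ee_rot': [-3.139, -0.0, 2.732], 'joint_positions': [1.058, 0.088, 1.372, -0.0, 1.684, -0.103], 'width': 0.094, 'wrist_force': [-0.943, 0.394, -0.672]}
glass_a spot [0.528 0.295 0.004] 0.97
glass_a spot [0.436 0.044 0.002] 0.7
glass_a spot [ 0.414  0.214 -0.   ] 0.67
glass_a spot [0.424 0.31  0.003] 0.57
glass_a spot [ 0.608 -0.18   0.174] 0.22
hung_a spot [ 0.65  -0.221  0.019] 0.92
hung_a spot [0.622 0.198 0.172] 0.65
lane_left spot [ 0.679 -0.114  0.173] 0.79
lane_left spot [0.629 0.295 0.092] 0.74
lane_left spot [0.53  0.296 0.006] 0.44
lane_middle spot [ 0.607 -0.18   0.174] 0.65
lane_middle spot [0.626 0.196 0.007] 0.61
lane_right spot [ 0.537 -0.257  0.174] 0.91
tips spot [ 0.529 -0.104  0.185] 0.91
tips spot [ 0.65 -0.22  0.02] 0.55
drainer spot [0.528 0.3   0.   ] 0.59
carafe spot [0.624 0.199 0.005] 0.93
stopper spot [0.622 0.191 0.127] 0.67
stopper_grip spot [0.621 0.198 0.172] 0.72
basket spot [ 0.685  0.048 -0.   ] 0.7
tumbler_a spot [0.532 0.394 0.098] 0.85
tumbler_a spot [0.432 0.405 0.09 ] 0.79
TOP
glass_a spot [0.
[... 213 characters left out ...]
5] 0.67
lane_middle spot [ 0.61  -0.186  0.175] 0.86
lane_middle spot [0.523 0.301 0.002] 0.29
lane_middle spot [ 0.651 -0.222  0.021] 0.22
lane_right spot [ 0.536 -0.26   0.17 ] 0.94
lane_right spot [ 0.674 -0.113  0.175] 0.43
tips spot [ 0.529 -0.107  0.184] 0.55
drainer spot [0.524 0.298 0.004] 0.87
drainer spot [0.637 0.29  0.095] 0.58
carafe spot [0.623 0.197 0.004] 0.8
stopper spot [0.623 0.197 0.127] 0.52
basket spot [ 0.683  0.045 -0.001] 0.77
basket spot [ 0.532 -0.106  0.187] 0.7
tumbler_a spot [0.431 0.406 0.092] 0.94
tumbler_a spot [0.532 0.395 0.1  ] 0.79
tumbler_a spot [ 0.532 -0.108  0.186] 0.53
jam_glass spot [0.634 0.292 0.093] 0.86
jam_glass spot [ 0.681  0.048 -0.003] 0.32
```

View pics/s0.png

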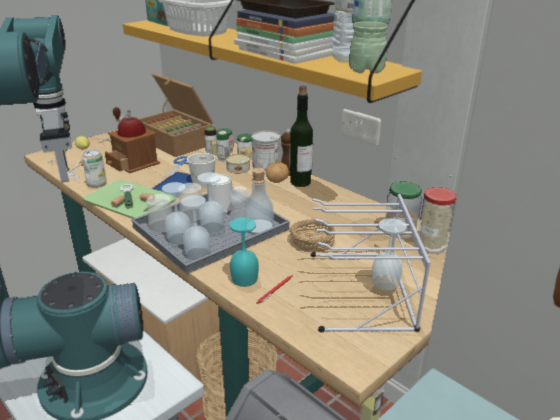

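View pics/t0.png

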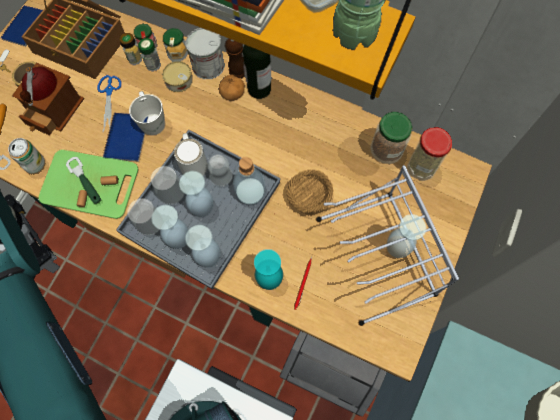

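The pictures show three clear glasses in the drainer, at (0.530, 0.296), (0.414, 0.209) and (0.424, 0.310). A turquoise look-alike stands outside it. One glass hangs at the back of the middle lane. The rack yaw is about -44°, so a tool yaw of 136° lines the tool axes up with the rack and I can keep it throughout.

```bash
cat >> h.py <<'E'
from scipy.spatial.transform import Rotation as R
YAW=np.deg2rad(136); C=np.array([.608,-.184]); X=np.array([.7193,-.6947]); Y=np.array([.6947,.7193])
def rk(x,y): return C+x*X+y*Y
def rel(p): d=np.array(p[:2])-C; return np.round([d@X,d@Y],4)
def to(x,y,zg):   # grasp-point target -> units of total shift (after turning), and turn
    o=robot.get_obs(); T=R.from_euler('xyz',[np.pi,0,YAW]); Rc=R.from_euler('xyz',o['ee_rot'])
    d=T.inv().apply(np.array([x,y,zg+.18])-o['tool_pos'])
    print('units',np.round(d/.04,2),'turn units',np.round((Rc.inv()*T).as_rotvec()/.1,2),'tcp',np.round(o['tool_pos'],4))
E
python3 - <<'E'
from h import *
to(.53,.2965,.26)
for p in [(.65,-.222),(.529,-.1055),(.6775,-.113),(.5365,-.2585)]: print(rel(p))
E
```

```text
units [-9.2   1.66 -0.88] turn units [0.   0.   3.58] tcp [0.2191 0.5045 0.4047]
[0.0566 0.0018]
[-0.1114  0.0016]
[0.0007 0.0994]
[ 0.0003 -0.1033]
```

play_rows(translation=[[0, 0, -0.3], [0, 0, -0.3], [0, 0, -0.3], [0, 0, 0], [-0.8, 0.15, 0], [-0.8, 0.15, 0], [-0.8, 0.15, 0], [-0.8, 0.15, 0]], twist=[[0, 0, 0.9], [0, 0, 0.9], [0, 0, 0.9], [0, 0, 0.88], [0, 0, 0], [0, 0, 0], [0, 0, 0], [0, 0, 0]], gripper=[1, 1, 1, 1, 1, 1, 1, 1])

```text
time: 2.3
tool_pos: [0.3287, 0.4321, 0.4408]
ee_rot: [3.141, -0.0, 2.374]
wrist_force: [-0.6, 0.3, 1.0]
width: 0.094
finger_force: 0.0
```

play_rows(translation=[[-0.8, 0.15, 0], [-0.8, 0.15, 0], [-0.8, 0.15, 0], [-0.8, 0.15, 0], [-0.8, 0.15, 0], [-0.8, 0.15, 0], [-0.8, 0.15, 0], [-0.4, 0, 0]], twist=[[0, 0, 0], [0, 0, 0], [0, 0, 0], [0, 0, 0], [0, 0, 0], [0, 0, 0], [0, 0, 0], [0, 0, 0]], gripper=[1, 1, 1, 1, 1, 1, 1, 1])

```text
time: 3.1
tool_pos: [0.5316, 0.2948, 0.44]
ee_rot: [-3.141, 0.0, 2.371]
wrist_force: [0.3, -0.6, -0.6]
width: 0.094
finger_force: 0.0
```

```bash
python3 - <<'E'
from h import *
st(); snap('wrist','w0'); show(['glass_a','stopper'],'wrist'); snap('top','t1');show(['glass_a'],'top'); to(.53,.2965,.162)
E
```

```text
{'time': 3.1, 'tool_pos': [0.532, 0.295, 0.44], 'ee_rot': [-3.141, 0.0, 2.371], 'joint_positions': [0.413, 0.214, 1.157, -0.0, 1.77, -0.388], 'width': 0.094, 'wrist_force': [0.311, -0.58, -0.604]}
glass_a spot [0.413 0.215 0.006] 0.93
glass_a spot [0.44  0.045 0.001] 0.82
glass_a spot [ 0.421  0.31  -0.001] 0.74
glass_a spot [0.623 0.199 0.172] 0.56
stopper spot [0.624 0.2   0.128] 0.98
glass_a spot [0.432 0.044 0.   ] 0.92
glass_a spot [0.415 0.21  0.003] 0.87
glass_a spot [0.427 0.312 0.003] 0.59
glass_a spot [0.532 0.296 0.001] 0.58
units [-0.03  0.01  2.47] turn units [ 0.   -0.01  0.01] tcp [0.5288 0.2971 0.4409]
```

View pics/w0.png

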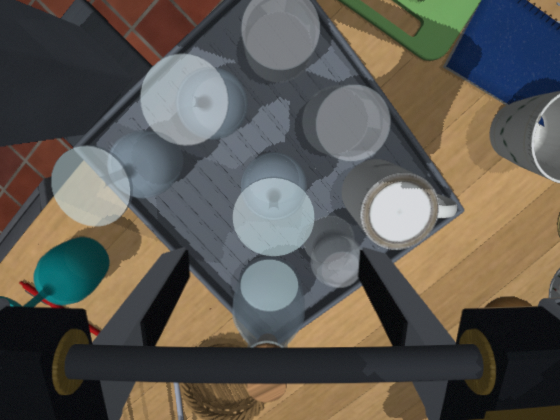

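The wrist view shows three clear feet at about (273,216), (185,100) and (91,186). I'll check these pixels against the z=0.164 plane.

```bash
cat >> h.py <<'E'
def px(cam,uv,z):
    m=robot.camera_model(cam); K=np.array(m['camera_matrix']); Rm=cv2.Rodrigues(np.array(m['rvec'],float))[0]; t=np.array(m['tvec'],float).ravel()
    q=cv2.undistortPoints(np.array([[uv]],float),K,np.array([m['k1'],0,0,0.]))[0,0]
    o=-Rm.T@t; d=Rm.T@np.array([q[0],q[1],1]); return np.round(o+d*(z-o[2])/d[2],4)
E
python3 - <<'E'
from h import *
for uv in [(273,216),(185,100),(91,186)]: print(px('wrist',uv,.164))
E
```

```text
[0.5257 0.3007 0.164 ]
[0.4216 0.3152 0.164 ]
[0.4129 0.2178 0.164 ]
```

play_rows(translation=[[0, 0, 0.5], [0, 0, 0.5], [0, 0, 0.5], [0, 0, 0.5], [0, 0, 0.42], [0, 0, 0]], twist=[[0, 0, 0], [0, 0, 0], [0, 0, 0], [0, 0, 0], [0, 0, 0], [0, 0, 0]], gripper=[1, 1, 1, 1, 1, 1])

```text
time: 3.95
tool_pos: [0.5279, 0.2973, 0.3411]
ee_rot: [-3.136, -0.003, 2.376]
wrist_force: [0.1, 0.4, 1.0]
width: 0.0939
finger_force: 0.0
```

play_rows(translation=[[0, 0, 0], [0, 0, 0], [0, 0, 0], [0, 0, 0], [0, 0, 0], [0, 0, 0], [0, 0, 0], [0, 0, 0]], twist=[[0, 0, 0], [0, 0, 0], [0, 0, 0], [0, 0, 0], [0, 0, 0], [0, 0, 0], [0, 0, 0], [0, 0, 0]], gripper=[-1, -1, -1, -1, -1, -1, -1, -1])

```text
time: 4.75
tool_pos: [0.5299, 0.2963, 0.3448]
ee_rot: [3.14, 0.001, 2.374]
wrist_force: [-0.3, -0.7, 3.2]
width: 0.0608
finger_force: 30.0
```

play_rows(translation=[[0, 0, -0.3], [0, 0, -0.5], [0, 0, -0.5], [0, 0, -0.5], [0, 0, -0.5], [0, 0, -0.3], [0, 0, 0]], twist=[[0, 0, 0], [0, 0, 0], [0, 0, 0], [0, 0, 0], [0, 0, 0], [0, 0, 0], [0, 0, 0]], gripper=[-1, -1, -1, -1, -1, -1, -1])

```text
time: 5.45
tool_pos: [0.5298, 0.2964, 0.45]
ee_rot: [3.138, 0.001, 2.374]
wrist_force: [0.2, -0.6, -1.2]
width: 0.061
finger_force: 30.0
```

play_rows(translation=[[-0.3, -0.3, 0], [-0.5, -0.4, 0], [-0.5, -0.4, 0], [-0.5, -0.4, 0], [-0.5, -0.4, 0], [-0.5, -0.4, 0], [-0.5, -0.4, 0], [-0.5, -0.4, 0]], twist=[[0, 0, 0], [0, 0, 0], [0, 0, 0], [0, 0, 0], [0, 0, 0], [0, 0, 0], [0, 0, 0], [0, 0, 0]], gripper=[-1, -1, -1, -1, -1, -1, -1, -1])

```text
time: 6.25
tool_pos: [0.5526, 0.0994, 0.4459]
ee_rot: [-3.138, -0.002, 2.373]
wrist_force: [0.2, -0.6, -1.4]
width: 0.0612
finger_force: 30.0
```

play_rows(translation=[[-0.4, -0.4, 0], [-0.4, -0.4, 0], [-0.4, -0.4, 0], [-0.3, -0.3, 0], [-0.2, -0.2, 0], [0, 0, 0], [0, 0, 0]], twist=[[0, 0, 0], [0, 0, 0], [0, 0, 0], [0, 0, 0], [0, 0, 0], [0, 0, 0], [0, 0, 0]], gripper=[-1, -1, -1, -1, -1, -1, -1])

```text
time: 6.95
tool_pos: [0.5545, 0.0053, 0.4472]
ee_rot: [-3.141, -0.001, 2.374]
wrist_force: [0.2, 0.3, -2.8]
width: 0.0608
finger_force: 30.0
```

```bash
python3 - <<'E'
from h import *
st(); snap('wrist','w1'); show(['lane_left','lane_middle','tips','hung_a'],'wrist'); to(*rk(-.15,.1),.215); to(*rk(0,.1),.215)
snap('scene','s1')
E
```

```text
{'time': 6.95, 'tool_pos': [0.554, 0.005, 0.447], 'ee_rot': [-3.141, -0.001, 2.374], 'joint_positions': [-0.093, 0.094, 1.28, 0.001, 1.769, -0.895], 'width': 0.061, 'wrist_force': [0.169, 0.276, -2.783]}
lane_left spot [ 0.675 -0.115  0.177] 0.65
lane_left spot [ 0.61  -0.184  0.172] 0.34
lane_middle spot [ 0.609 -0.183  0.172] 0.74
tips spot [ 0.612 -0.182  0.174] 0.29
hung_a spot [ 0.648 -0.222  0.016] 0.76
hung_a spot [ 0.687  0.048 -0.004] 0.43
hung_a spot [ 0.61  -0.182  0.172] 0.39
units [-0.51  0.01  1.32] turn units [ 0.   -0.    0.01] tcp [0.5547 0.0061 0.4479]
units [-4.26  0.01  1.32] turn units [ 0.   -0.    0.01] tcp [0.5547 0.0061 0.4479]
```

View pics/w1.png

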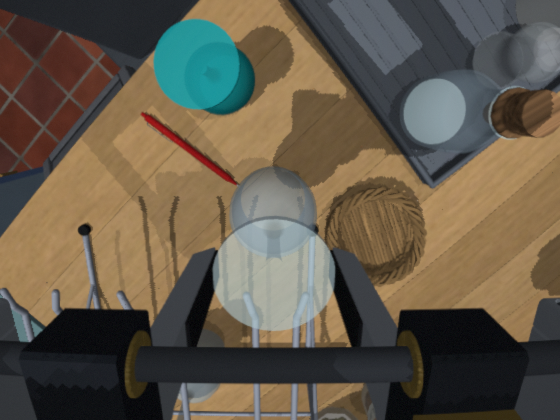

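The glass is held with its stem at about (275,255), centred between the left lane's tips at (248,297) and (303,297). I'll lower it to entry height and slide it in.

play_rows(translation=[[0, 0, 0.4], [0, 0, 0.5], [0, 0, 0.42], [0, 0, 0], [-0.3, 0, 0], [-0.4, 0, 0], [-0.4, 0, 0], [-0.4, 0, 0]], twist=[[0, 0, 0], [0, 0, 0], [0, 0, 0], [0, 0, 0], [0, 0, 0], [0, 0, 0], [0, 0, 0], [0, 0, 0]], gripper=[-1, -1, -1, -1, -1, -1, -1, -1])

```text
time: 8.05
tool_pos: [0.5993, -0.0377, 0.3965]
ee_rot: [3.14, 0.003, 2.373]
wrist_force: [-0.6, 0.1, -1.9]
width: 0.0611
finger_force: 30.0
```

play_rows(translation=[[-0.4, 0, 0], [-0.4, 0, 0], [-0.4, 0, 0], [-0.4, 0, 0], [-0.4, 0, 0], [-0.4, 0, 0], [-0.3, 0, 0], [0, 0, 0]], twist=[[0, 0, 0], [0, 0, 0], [0, 0, 0], [0, 0, 0], [0, 0, 0], [0, 0, 0], [0, 0, 0], [0, 0, 0]], gripper=[-1, -1, -1, -1, -1, -1, -1, -1])

```text
time: 8.85
tool_pos: [0.6769, -0.1137, 0.3953]
ee_rot: [3.141, 0.002, 2.371]
wrist_force: [-0.8, 0.2, -0.8]
width: 0.0612
finger_force: 30.0
```

```bash
python3 - <<'E'
from h import *
st(); snap('wrist','w2'); to(*rk(0,.1),.183)
E
```

```text
{'time': 8.85, 'tool_pos': [0.677, -0.114, 0.395], 'ee_rot': [3.141, 0.002, 2.371], 'joint_positions': [-0.249, 0.399, 1.012, -0.001, 1.729, -1.05], 'width': 0.061, 'wrist_force': [-0.839, 0.207, -0.768]}
units [-0.01  0.03  0.81] turn units [ 0.    0.01 -0.01] tcp [ 0.6764 -0.1128  0.3953]
```

View pics/w2.png

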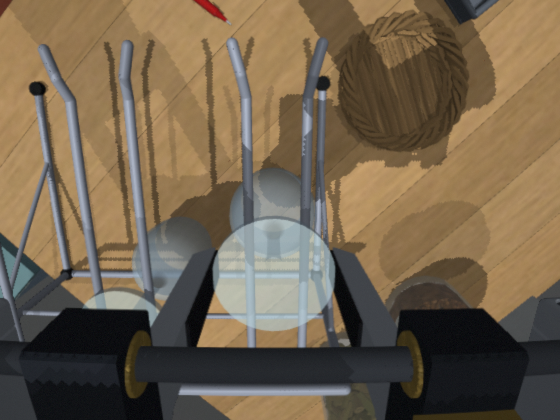

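The stem sits between the left lane's rails, at about (275,245) with the rails at 249 and 305. I'll lower and release.

play_rows(translation=[[0, 0, 0.2], [0, 0, 0.2], [0, 0, 0.2], [0, 0, 0.1], [0, 0, 0.06], [0, 0, 0]], twist=[[0, 0, 0], [0, 0, 0], [0, 0, 0], [0, 0, 0], [0, 0, 0], [0, 0, 0]], gripper=[-1, -1, -1, -1, -1, -1])

```text
time: 9.5
tool_pos: [0.6754, -0.1111, 0.3641]
ee_rot: [-3.141, -0.001, 2.374]
wrist_force: [-0.2, 0.8, -0.5]
width: 0.0608
finger_force: 30.0
```

play_rows(translation=[[0, 0, 0], [0, 0, 0], [0, 0, 0], [0, 0, 0], [0, 0, 0], [0, 0, 0]], twist=[[0, 0, 0], [0, 0, 0], [0, 0, 0], [0, 0, 0], [0, 0, 0], [0, 0, 0]], gripper=[0.5, 0.7, 0.7, 0.7, 0.7, 0.7])

```text
time: 10.1
tool_pos: [0.6755, -0.1113, 0.3648]
ee_rot: [3.141, 0.0, 2.374]
wrist_force: [0.0, 0.1, -0.9]
width: 0.0799
finger_force: 0.0
```

play_rows(translation=[[0, 0, -0.2], [0, 0, -0.3], [0, 0, -0.5], [0, 0, -0.5], [0, 0, -0.5], [0, 0, 0]], twist=[[0, 0, 0], [0, 0, 0], [0, 0, 0], [0, 0, 0], [0, 0, 0], [0, 0, 0]], gripper=[0.7, 0.7, 0.7, 0.7, 0.7, 0.7])

```text
time: 10.7
tool_pos: [0.6753, -0.1112, 0.4504]
ee_rot: [3.137, 0.008, 2.374]
wrist_force: [-0.1, 0.8, 0.8]
width: 0.0799
finger_force: 0.0
```

```bash
python3 - <<'E'
from h import *
st(); snap('wrist','w3'); show(['hung_a'],'wrist'); snap('top','t3');show(['hung_a','glass_a'],'top'); snap('scene','s3');show(['glass_a','hung_a'],'scene')
to(.414,.212,.31)
E
```

```text
{'time': 10.7, 'tool_pos': [0.675, -0.111, 0.45], 'ee_rot': [3.137, 0.008, 2.374], 'joint_positions': [-0.246, 0.393, 0.911, 0.0, 1.828, -1.049], 'width': 0.08, 'wrist_force': [-0.09, 0.762, 0.788]}
hung_a spot [ 0.65  -0.222  0.019] 0.7
hung_a spot [ 0.651 -0.223  0.021] 0.98
glass_a spot [0.424 0.313 0.004] 0.78
glass_a spot [0.417 0.21  0.002] 0.74
glass_a spot [ 0.678 -0.112  0.017] 0.53
glass_a spot [0.414 0.217 0.001] 0.9
glass_a spot [ 0.671 -0.11   0.022] 0.8
glass_a spot [0.425 0.309 0.005] 0.74
glass_a spot [0.536 0.397 0.099] 0.69
glass_a spot [ 0.432  0.044 -0.002] 0.63
hung_a spot [ 0.653 -0.218  0.02 ] 0.69
units [10.32  1.27 -1.17] turn units [-0.01 -0.02  0.  ] tcp [ 0.6756 -0.1113  0.4433]
```

View pics/w3.png

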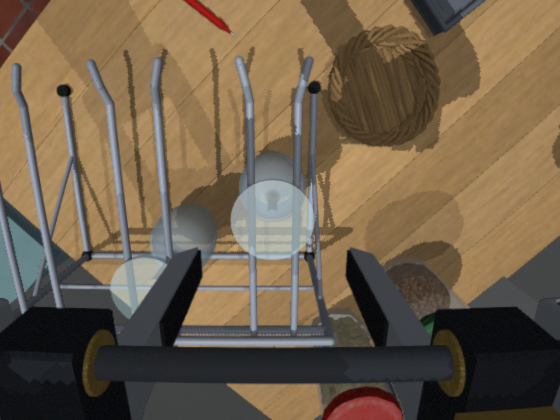

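The first glass hangs at rack (0, 100 mm). Next is the one at (0.415, 0.212).

play_rows(translation=[[0.5, 0.1, 0], [0.8, 0.1, 0], [0.8, 0.1, 0], [0.8, 0.1, 0], [0.8, 0.1, 0], [0.8, 0.1, 0], [0.8, 0.1, 0], [0.8, 0.1, 0]], twist=[[0, 0, 0], [0, 0, 0], [0, 0, 0], [0, 0, 0], [0, 0, 0], [0, 0, 0], [0, 0, 0], [0, 0, 0]], gripper=[1, 1, 1, 1, 1, 1, 1, 1])

```text
time: 11.9
tool_pos: [0.5211, 0.0821, 0.4442]
ee_rot: [-3.141, -0.001, 2.374]
wrist_force: [0.1, 0.1, -0.0]
width: 0.0939
finger_force: 0.0
```

play_rows(translation=[[0.8, 0.1, 0], [0.8, 0.1, 0], [0.8, 0.1, 0], [0.8, 0.1, 0], [0.5, 0.07, 0], [0.5, 0, 0], [0, 0, 0]], twist=[[0, 0, 0], [0, 0, 0], [0, 0, 0], [0, 0, 0], [0, 0, 0], [0, 0, 0], [0, 0, 0]], gripper=[1, 1, 1, 1, 1, 1, 1])

```text
time: 12.6
tool_pos: [0.413, 0.2126, 0.4447]
ee_rot: [3.141, -0.001, 2.377]
wrist_force: [0.6, -1.0, -0.9]
width: 0.0938
finger_force: 0.0
```

```bash
python3 - <<'E'
from h import *
st(); snap('wrist','w4'); show(['glass_a'],'wrist'); snap('top','t4');show(['glass_a'],'top'); snap('scene','s4');show(['glass_a'],'scene')
to(.415,.212,.165)
E
```

```text
{'time': 12.6, 'tool_pos': [0.413, 0.213, 0.445], 'ee_rot': [3.141, -0.001, 2.377], 'joint_positions': [0.353, -0.109, 1.486, 0.001, 1.764, -0.453], 'width': 0.094, 'wrist_force': [0.616, -1.043, -0.91]}
glass_a spot [ 0.437  0.045 -0.001] 0.87
glass_a spot [0.413 0.216 0.006] 0.61
glass_a spot [0.424 0.313 0.001] 0.57
glass_a spot [0.631 0.298 0.092] 0.56
glass_a spot [ 0.678 -0.111  0.018] 0.91
glass_a spot [0.417 0.208 0.003] 0.82
glass_a spot [0.435 0.047 0.002] 0.82
glass_a spot [0.424 0.312 0.005] 0.72
glass_a spot [0.426 0.313 0.004] 0.95
glass_a spot [0.416 0.213 0.004] 0.88
glass_a spot [ 0.675 -0.112  0.022] 0.85
glass_a spot [0.434 0.043 0.003] 0.81
units [0.02 0.02 2.49] turn units [-0.    0.   -0.01] tcp [0.415  0.2108 0.4445]
```

View pics/w4.png

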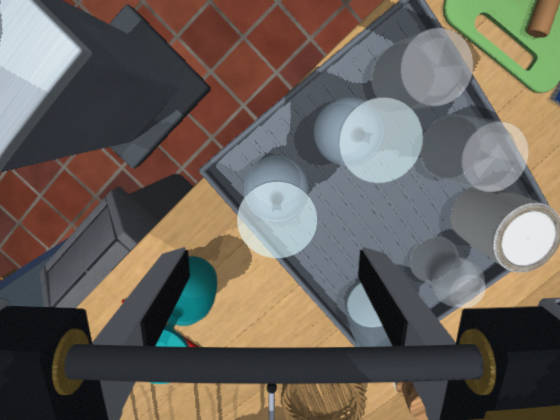

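The second foot is at (277,219), centred between the fingers, so I'll descend and grip.

play_rows(translation=[[0, 0, 0.5], [0, 0, 0.5], [0, 0, 0.5], [0, 0, 0.5], [0, 0, 0.45], [0, 0, 0]], twist=[[0, 0, 0], [0, 0, 0], [0, 0, 0], [0, 0, 0], [0, 0, 0], [0, 0, 0]], gripper=[1, 1, 1, 1, 1, 1])

```text
time: 13.5
tool_pos: [0.4142, 0.2106, 0.3436]
ee_rot: [-3.136, -0.003, 2.373]
wrist_force: [0.6, 1.2, 0.0]
width: 0.0938
finger_force: 0.0
```

play_rows(translation=[[0, 0, 0], [0, 0, 0], [0, 0, 0], [0, 0, 0], [0, 0, 0], [0, 0, 0], [0, 0, 0], [0, 0, 0]], twist=[[0, 0, 0], [0, 0, 0], [0, 0, 0], [0, 0, 0], [0, 0, 0], [0, 0, 0], [0, 0, 0], [0, 0, 0]], gripper=[-1, -1, -1, -1, -1, -1, -1, -1])

```text
time: 14.3
tool_pos: [0.4146, 0.2116, 0.3475]
ee_rot: [3.14, 0.001, 2.374]
wrist_force: [0.8, 0.6, 4.7]
width: 0.0611
finger_force: 30.0
```

play_rows(translation=[[0, 0, -0.3], [0, 0, -0.5], [0, 0, -0.5], [0, 0, -0.5], [0, 0, -0.5], [0, 0, -0.3], [0, 0, 0]], twist=[[0, 0, 0], [0, 0, 0], [0, 0, 0], [0, 0, 0], [0, 0, 0], [0, 0, 0], [0, 0, 0]], gripper=[-1, -1, -1, -1, -1, -1, -1])

```text
time: 15.0
tool_pos: [0.4145, 0.2115, 0.4525]
ee_rot: [3.139, 0.001, 2.374]
wrist_force: [0.2, -0.2, -2.8]
width: 0.0611
finger_force: 30.0
```

play_rows(translation=[[-0.4, 0, 0], [-0.8, 0, 0], [-0.8, 0, 0], [-0.8, 0, 0], [-0.8, 0, 0], [-0.8, 0, 0], [-0.8, 0, 0], [-0.6, 0, 0]], twist=[[0, 0, 0], [0, 0, 0], [0, 0, 0], [0, 0, 0], [0, 0, 0], [0, 0, 0], [0, 0, 0], [0, 0, 0]], gripper=[-1, -1, -1, -1, -1, -1, -1, -1])

```text
time: 15.8
tool_pos: [0.5825, 0.0488, 0.4484]
ee_rot: [-3.139, -0.002, 2.373]
wrist_force: [0.0, 0.1, -1.1]
width: 0.0611
finger_force: 30.0
```

play_rows(translation=[[0, -0.3, 0], [0, -0.6, 0], [0, -0.7, 0], [0, -0.7, 0], [0, -0.7, 0], [0, -0.5, 0], [0, -0.25, 0], [0, 0, 0]], twist=[[0, 0, 0], [0, 0, 0], [0, 0, 0], [0, 0, 0], [0, 0, 0], [0, 0, 0], [0, 0, 0], [0, 0, 0]], gripper=[-1, -1, -1, -1, -1, -1, -1, -1])

```text
time: 16.6
tool_pos: [0.4761, -0.0579, 0.4503]
ee_rot: [-3.142, -0.001, 2.373]
wrist_force: [-0.1, 0.0, -1.1]
width: 0.0608
finger_force: 30.0
```

```bash
python3 - <<'E'
from h import *
st(); snap('wrist','w5'); show(['lane_middle','hung_a'],'wrist'); to(*rk(-.035,0),.218); to(*rk(-.035,0),.186)
E
```

```text
{'time': 16.6, 'tool_pos': [0.476, -0.058, 0.45], 'ee_rot': [-3.142, -0.001, 2.373], 'joint_positions': [-0.239, -0.075, 1.444, 0.0, 1.773, -1.041], 'width': 0.061, 'wrist_force': [-0.128, 0.013, -1.135]}
lane_middle spot [ 0.61  -0.182  0.172] 0.58
hung_a spot [ 0.648 -0.225  0.019] 0.94
units [-3.68 -0.01  1.31] turn units [ 0.   -0.01  0.01] tcp [ 0.4774 -0.0571  0.4504]
units [-3.68 -0.01  2.11] turn units [ 0.   -0.01  0.01] tcp [ 0.4774 -0.0571  0.4504]
```

View pics/w5.png

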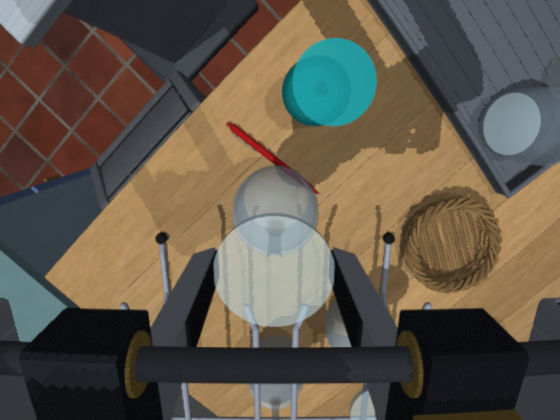

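The second glass is centred on the middle lane, stem at x≈276 with the tips at 249 and 303. I'll insert it to rack x = -35.

play_rows(translation=[[0, 0, 0.4], [0, 0, 0.5], [0, 0, 0.4], [0, 0, 0], [-0.3, 0, 0], [-0.4, 0, 0], [-0.4, 0, 0], [-0.4, 0, 0]], twist=[[0, 0, 0], [0, 0, 0], [0, 0, 0], [0, 0, 0], [0, 0, 0], [0, 0, 0], [0, 0, 0], [0, 0, 0]], gripper=[-1, -1, -1, -1, -1, -1, -1, -1])

```text
time: 17.55
tool_pos: [0.5218, -0.1007, 0.3995]
ee_rot: [3.141, 0.002, 2.373]
wrist_force: [0.3, 0.6, -1.0]
width: 0.061
finger_force: 30.0
```

play_rows(translation=[[-0.4, 0, 0], [-0.4, 0, 0], [-0.4, 0, 0], [-0.4, 0, 0], [-0.35, 0, 0], [-0.2, 0, 0], [0, 0, 0], [0, 0, 0]], twist=[[0, 0, 0], [0, 0, 0], [0, 0, 0], [0, 0, 0], [0, 0, 0], [0, 0, 0], [0, 0, 0], [0, 0, 0]], gripper=[-1, -1, -1, -1, -1, -1, -1, -1])

```text
time: 18.35
tool_pos: [0.5824, -0.1593, 0.3986]
ee_rot: [3.141, -0.001, 2.373]
wrist_force: [0.0, -0.3, -1.6]
width: 0.0612
finger_force: 30.0
```

```bash
python3 - <<'E'
from h import *
st(); to(*rk(-.035,0),.185)
E
```

```text
{'time': 18.35, 'tool_pos': [0.582, -0.159, 0.399], 'ee_rot': [3.141, -0.001, 2.373], 'joint_positions': [-0.361, 0.209, 1.245, 0.0, 1.688, -1.164], 'width': 0.061, 'wrist_force': [0.037, -0.308, -1.614]}
units [-0.01  0.    0.84] turn units [ 0.   -0.01 -0.  ] tcp [ 0.5824 -0.1593  0.3986]
```

play_rows(translation=[[0, 0, 0.2], [0, 0, 0.2], [0, 0, 0.2], [0, 0, 0.12], [0, 0, 0.06], [0, 0, 0]], twist=[[0, 0, 0], [0, 0, 0], [0, 0, 0], [0, 0, 0], [0, 0, 0], [0, 0, 0]], gripper=[-1, -1, -1, -1, -1, -1])

```text
time: 18.95
tool_pos: [0.5821, -0.1589, 0.3668]
ee_rot: [-3.141, -0.001, 2.374]
wrist_force: [-0.2, -1.2, -0.1]
width: 0.0609
finger_force: 30.0
```

play_rows(translation=[[0, 0, 0], [0, 0, 0], [0, 0, 0], [0, 0, 0], [0, 0, 0], [0, 0, 0]], twist=[[0, 0, 0], [0, 0, 0], [0, 0, 0], [0, 0, 0], [0, 0, 0], [0, 0, 0]], gripper=[0.5, 0.7, 0.7, 0.7, 0.7, 0.7])

```text
time: 19.55
tool_pos: [0.5822, -0.159, 0.3676]
ee_rot: [3.141, 0.0, 2.374]
wrist_force: [0.4, -0.0, -0.2]
width: 0.0795
finger_force: 0.0
```

play_rows(translation=[[0, 0, -0.2], [0, 0, -0.3], [0, 0, -0.5], [0, 0, -0.5], [0, 0, -0.5], [0, 0, 0]], twist=[[0, 0, 0], [0, 0, 0], [0, 0, 0], [0, 0, 0], [0, 0, 0], [0, 0, 0]], gripper=[0.7, 0.7, 0.7, 0.7, 0.7, 0.7])

```text
time: 20.15
tool_pos: [0.5822, -0.159, 0.4527]
ee_rot: [3.138, 0.008, 2.374]
wrist_force: [-0.9, -0.7, 0.8]
width: 0.0796
finger_force: 0.0
```

```bash
python3 - <<'E'
from h import *
st(); snap('top','t6');show(['hung_a','glass_a'],'top'); snap('scene','s6');show(['glass_a','hung_a'],'scene')
to(.424,.312,.265)
E
```

```text
{'time': 20.15, 'tool_pos': [0.582, -0.159, 0.453], 'ee_rot': [3.138, 0.008, 2.374], 'joint_positions': [-0.361, 0.201, 1.148, 0.0, 1.784, -1.164], 'width': 0.08, 'wrist_force': [-0.884, -0.724, 0.777]}
hung_a spot [0.624 0.2   0.126] 0.66
hung_a spot [ 0.651 -0.226  0.019] 0.51
glass_a spot [ 0.582 -0.164  0.022] 0.8
glass_a spot [0.623 0.196 0.174] 0.68
glass_a spot [0.424 0.312 0.002] 0.6
glass_a spot [ 0.676 -0.112  0.018] 0.59
glass_a spot [0.434 0.044 0.001] 0.93
glass_a spot [ 0.582 -0.156  0.018] 0.77
glass_a spot [ 0.673 -0.112  0.022] 0.6
glass_a spot [0.423 0.312 0.003] 0.56
hung_a spot [ 0.648 -0.221  0.019] 0.61
units [11.02  5.72  0.02] turn units [-0.01 -0.03  0.  ] tcp [ 0.5821 -0.159   0.4459]
```

View pics/s6.png

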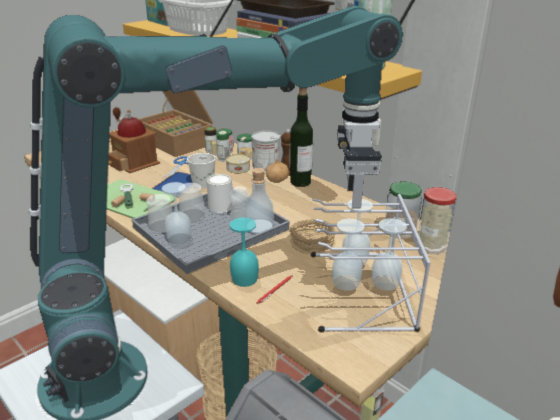

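The scene view shows both glasses hanging (feet near (350,228) and (360,205)), plus the original at (393,228). The last glass is still in the drainer at about (175,190).

play_rows(translation=[[0.5, 0.3, 0], [0.8, 0.4, 0], [0.8, 0.4, 0], [0.8, 0.4, 0], [0.8, 0.4, 0], [0.8, 0.4, 0], [0.8, 0.4, 0], [0.8, 0.4, 0]], twist=[[0, 0, 0], [0, 0, 0], [0, 0, 0], [0, 0, 0], [0, 0, 0], [0, 0, 0], [0, 0, 0], [0, 0, 0]], gripper=[1, 1, 1, 1, 1, 1, 1, 1])

```text
time: 21.25
tool_pos: [0.492, 0.1009, 0.4465]
ee_rot: [-3.14, -0.001, 2.374]
wrist_force: [0.1, 0.7, -0.6]
width: 0.0941
finger_force: 0.0
```

play_rows(translation=[[0.8, 0.4, 0], [0.8, 0.4, 0], [0.8, 0.4, 0], [0.8, 0.4, 0], [0.8, 0.4, 0], [0.6, 0.4, 0], [0.32, 0.22, 0], [0, 0, 0]], twist=[[0, 0, 0], [0, 0, 0], [0, 0, 0], [0, 0, 0], [0, 0, 0], [0, 0, 0], [0, 0, 0], [0, 0, 0]], gripper=[1, 1, 1, 1, 1, 1, 1, 1])

```text
time: 22.05
tool_pos: [0.4236, 0.313, 0.4465]
ee_rot: [-3.14, -0.0, 2.377]
wrist_force: [0.5, -0.5, -0.1]
width: 0.0942
finger_force: 0.0
```

```bash
python3 - <<'E'
from h import *
st(); snap('wrist','w7'); show(['glass_a'],'wrist'); snap('top','t7');show(['glass_a'],'top'); snap('scene','s7');show(['glass_a'],'scene')
to(.424,.312,.166)
E
```

```text
{'time': 22.05, 'tool_pos': [0.424, 0.313, 0.446], 'ee_rot': [-3.14, -0.0, 2.377], 'joint_positions': [0.529, 0.031, 1.347, -0.0, 1.765, -0.277], 'width': 0.094, 'wrist_force': [0.521, -0.454, -0.115]}
glass_a spot [ 0.421  0.313 -0.001] 0.83
glass_a spot [ 0.676 -0.114  0.02 ] 0.88
glass_a spot [0.433 0.043 0.001] 0.85
glass_a spot [ 0.582 -0.163  0.02 ] 0.61
glass_a spot [0.426 0.311 0.003] 0.59
glass_a spot [ 0.581 -0.158  0.019] 0.82
glass_a spot [0.424 0.311 0.005] 0.7
glass_a spot [0.431 0.042 0.001] 0.63
units [0.03 0.02 2.54] turn units [ 0.    0.   -0.02] tcp [0.4244 0.3107 0.4476]
```

View pics/w7.png

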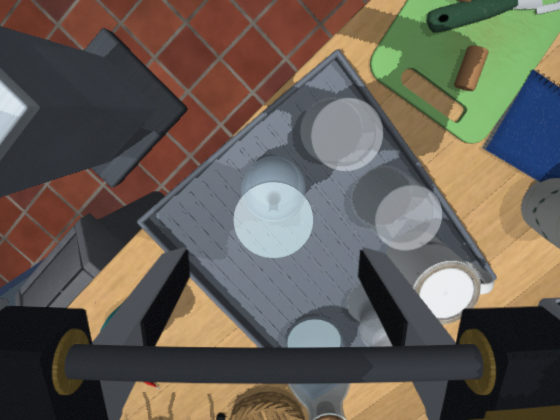

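The last foot is at (273,219), centred. I'll grip it, then go round the carafe and the turquoise glass to the right lane.

play_rows(translation=[[0, 0, 0.5], [0, 0, 0.5], [0, 0, 0.5], [0, 0, 0.5], [0, 0, 0.5], [0, 0, 0]], twist=[[0, 0, 0], [0, 0, 0], [0, 0, 0], [0, 0, 0], [0, 0, 0], [0, 0, 0]], gripper=[1, 1, 1, 1, 1, 1])

```text
time: 22.95
tool_pos: [0.4236, 0.3106, 0.3443]
ee_rot: [-3.135, -0.002, 2.372]
wrist_force: [0.1, 0.2, 0.6]
width: 0.0943
finger_force: 0.0
```

play_rows(translation=[[0, 0, 0], [0, 0, 0], [0, 0, 0], [0, 0, 0], [0, 0, 0], [0, 0, 0], [0, 0, 0], [0, 0, 0]], twist=[[0, 0, 0], [0, 0, 0], [0, 0, 0], [0, 0, 0], [0, 0, 0], [0, 0, 0], [0, 0, 0], [0, 0, 0]], gripper=[-1, -1, -1, -1, -1, -1, -1, -1])

```text
time: 23.75
tool_pos: [0.424, 0.3118, 0.3484]
ee_rot: [3.14, 0.0, 2.374]
wrist_force: [-0.5, -0.8, 5.0]
width: 0.061
finger_force: 30.0
```

play_rows(translation=[[0, 0, -0.3], [0, 0, -0.5], [0, 0, -0.5], [0, 0, -0.5], [0, 0, -0.5], [0, 0, -0.3], [0, 0, 0]], twist=[[0, 0, 0], [0, 0, 0], [0, 0, 0], [0, 0, 0], [0, 0, 0], [0, 0, 0], [0, 0, 0]], gripper=[-1, -1, -1, -1, -1, -1, -1])

```text
time: 24.45
tool_pos: [0.424, 0.3118, 0.4534]
ee_rot: [3.138, 0.001, 2.374]
wrist_force: [-0.3, -0.1, -1.2]
width: 0.0611
finger_force: 30.0
```

play_rows(translation=[[0, -0.3, 0], [0, -0.6, 0], [0, -0.65, 0], [-0.3, -0.4, 0], [-0.7, 0, 0], [-0.8, 0, 0], [-0.8, 0, 0], [-0.8, 0, 0]], twist=[[0, 0, 0], [0, 0, 0], [0, 0, 0], [0, 0, 0], [0, 0, 0], [0, 0, 0], [0, 0, 0], [0, 0, 0]], gripper=[-1, -1, -1, -1, -1, -1, -1, -1])

```text
time: 25.25
tool_pos: [0.4674, 0.1598, 0.4498]
ee_rot: [-3.139, -0.002, 2.374]
wrist_force: [0.1, 1.4, -0.6]
width: 0.061
finger_force: 30.0
```

play_rows(translation=[[-0.8, 0, 0], [-0.8, 0, 0], [-0.8, 0, 0], [-0.8, 0, 0], [-0.5, 0, 0], [-0.3, 0, 0], [0, -0.3, 0], [0, -0.5, 0]], twist=[[0, 0, 0], [0, 0, 0], [0, 0, 0], [0, 0, 0], [0, 0, 0], [0, 0, 0], [0, 0, 0], [0, 0, 0]], gripper=[-1, -1, -1, -1, -1, -1, -1, -1])

```text
time: 26.05
tool_pos: [0.5598, 0.0272, 0.4502]
ee_rot: [-3.14, -0.003, 2.375]
wrist_force: [-0.1, -0.1, -0.5]
width: 0.0607
finger_force: 30.0
```

```bash
python3 - <<'E'
from h import *
st(); print(rel(robot.get_obs()['tool_pos'])); to(*rk(-.18,-.1),.265)
E
```

```text
{'time': 26.05, 'tool_pos': [0.56, 0.027, 0.45], 'ee_rot': [-3.14, -0.003, 2.375], 'joint_positions': [-0.053, 0.107, 1.259, 0.001, 1.778, -0.857], 'width': 0.061, 'wrist_force': [-0.147, -0.063, -0.471]}
[-0.1814  0.1184]
units [-0.04 -5.46  0.13] turn units [-0.01 -0.03  0.02] tcp [0.5598 0.0272 0.4502]
```

play_rows(translation=[[0, -0.7, 0], [0, -0.8, 0], [0, -0.8, 0], [0, -0.8, 0], [0, -0.8, 0], [0, -0.7, 0], [0, -0.5, 0], [0, -0.35, 0]], twist=[[0, 0, 0], [0, 0, 0], [0, 0, 0], [0, 0, 0], [0, 0, 0], [0, 0, 0], [0, 0, 0], [0, 0, 0]], gripper=[-1, -1, -1, -1, -1, -1, -1, -1])

```text
time: 26.85
tool_pos: [0.4067, -0.1296, 0.4513]
ee_rot: [-3.141, -0.0, 2.374]
wrist_force: [-0.0, -0.1, -1.6]
width: 0.061
finger_force: 30.0
```

```bash
python3 - <<'E'
from h import *
st(); snap('wrist','w8'); show(['lane_right'],'wrist'); print(px('wrist',(275,300),.185)); to(*rk(0,-.1),.218)
E
```

```text
{'time': 26.85, 'tool_pos': [0.407, -0.13, 0.451], 'ee_rot': [-3.141, -0.0, 2.374], 'joint_positions': [-0.441, -0.194, 1.547, -0.0, 1.789, -1.244], 'width': 0.061, 'wrist_force': [-0.039, -0.052, -1.592]}
lane_right spot [ 0.538 -0.251  0.177] 0.73
[ 0.4524 -0.1711  0.185 ]
units [-4.56  0.01  1.34] turn units [-0.   -0.   -0.02] tcp [ 0.407  -0.1297  0.4515]
```

View pics/w8.png

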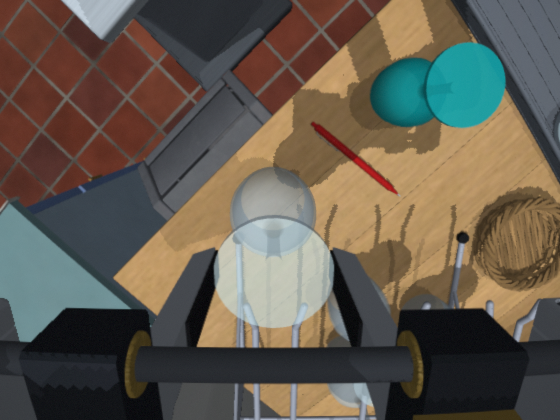

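The third glass is centred on the right lane (tips at 249 and 302, stem at 274). The geometry mirrors the left lane, which worked, so I'll insert.

play_rows(translation=[[0, 0, 0.4], [0, 0, 0.5], [0, 0, 0.44], [0, 0, 0], [-0.3, 0, 0], [-0.4, 0, 0], [-0.4, 0, 0], [-0.4, 0, 0]], twist=[[0, 0, 0], [0, 0, 0], [0, 0, 0], [0, 0, 0], [0, 0, 0], [0, 0, 0], [0, 0, 0], [0, 0, 0]], gripper=[-1, -1, -1, -1, -1, -1, -1, -1])

```text
time: 27.75
tool_pos: [0.4535, -0.1721, 0.3995]
ee_rot: [3.141, 0.003, 2.374]
wrist_force: [0.7, -0.2, -1.3]
width: 0.0608
finger_force: 30.0
```

play_rows(translation=[[-0.4, 0, 0], [-0.4, 0, 0], [-0.4, 0, 0], [-0.5, 0, 0], [-0.5, 0, 0], [-0.5, 0, 0], [-0.35, 0, 0], [0, 0, 0]], twist=[[0, 0, 0], [0, 0, 0], [0, 0, 0], [0, 0, 0], [0, 0, 0], [0, 0, 0], [0, 0, 0], [0, 0, 0]], gripper=[-1, -1, -1, -1, -1, -1, -1, -1])

```text
time: 28.55
tool_pos: [0.5415, -0.2576, 0.3983]
ee_rot: [3.141, 0.002, 2.373]
wrist_force: [-0.5, 0.2, -1.6]
width: 0.0606
finger_force: 30.0
```

```bash
python3 - <<'E'
from h import *
st(); to(*rk(0,-.1),.185)
E
```

```text
{'time': 28.55, 'tool_pos': [0.542, -0.258, 0.398], 'ee_rot': [3.141, 0.002, 2.373], 'joint_positions': [-0.539, 0.199, 1.258, -0.0, 1.683, -1.341], 'width': 0.061, 'wrist_force': [-0.463, 0.188, -1.595]}
units [ 0.08 -0.02  0.83] turn units [ 0.    0.02 -0.  ] tcp [ 0.5415 -0.2576  0.3983]
```

play_rows(translation=[[0, 0, 0.2], [0, 0, 0.2], [0, 0, 0.2], [0, 0, 0.12], [0, 0, 0.06], [0, 0, 0]], twist=[[0, 0, 0], [0, 0, 0], [0, 0, 0], [0, 0, 0], [0, 0, 0], [0, 0, 0]], gripper=[-1, -1, -1, -1, -1, -1])

```text
time: 29.15
tool_pos: [0.5399, -0.256, 0.3665]
ee_rot: [3.142, -0.0, 2.374]
wrist_force: [-0.2, -0.1, -0.5]
width: 0.0613
finger_force: 30.0
```

play_rows(translation=[[0, 0, 0], [0, 0, 0], [0, 0, 0], [0, 0, 0], [0, 0, 0], [0, 0, 0]], twist=[[0, 0, 0], [0, 0, 0], [0, 0, 0], [0, 0, 0], [0, 0, 0], [0, 0, 0]], gripper=[0.5, 0.7, 0.7, 0.7, 0.7, 0.7])

```text
time: 29.75
tool_pos: [0.54, -0.2563, 0.3667]
ee_rot: [3.141, 0.0, 2.374]
wrist_force: [-0.5, 0.2, -0.6]
width: 0.08
finger_force: 0.0
```

play_rows(translation=[[0, 0, -0.2], [0, 0, -0.3], [0, 0, -0.5], [0, 0, -0.5], [0, 0, -0.5], [0, 0, -0.5], [0, 0, 0]], twist=[[0, 0, 0], [0, 0, 0], [0, 0, 0], [0, 0, 0], [0, 0, 0], [0, 0, 0], [0, 0, 0]], gripper=[0.7, 0.7, 0.7, 0.7, 0.7, 0.7, 0.7])

```text
time: 30.45
tool_pos: [0.5399, -0.2561, 0.4719]
ee_rot: [3.139, 0.008, 2.374]
wrist_force: [0.6, 0.1, 0.2]
width: 0.08
finger_force: 0.0
```

```bash
python3 - <<'E'
from h import *
st(); snap('top','t9');show(['hung_a','glass_a','stopper','basket'],'top'); snap('scene','s9');show(['glass_a','stopper_grip','carafe'],'scene')
to(.623,.198,.275)
E
```

```text
{'time': 30.45, 'tool_pos': [0.54, -0.256, 0.472], 'ee_rot': [3.139, 0.008, 2.374], 'joint_positions': [-0.538, 0.189, 1.124, 0.0, 1.819, -1.341], 'width': 0.08, 'wrist_force': [0.563, 0.07, 0.197]}
hung_a spot [ 0.651 -0.222  0.02 ] 0.58
hung_a spot [0.526 0.398 0.098] 0.55
glass_a spot [ 0.435  0.044 -0.002] 0.92
glass_a spot [ 0.677 -0.11   0.017] 0.56
stopper spot [0.624 0.198 0.127] 0.67
basket spot [0.681 0.05  0.   ] 0.67
glass_a spot [ 0.54  -0.256  0.02 ] 0.91
glass_a spot [ 0.675 -0.109  0.021] 0.86
glass_a spot [ 0.582 -0.157  0.02 ] 0.81
glass_a spot [0.432 0.046 0.   ] 0.57
carafe spot [0.623 0.194 0.006] 0.94
units [6.4  9.61 0.27] turn units [-0.   -0.02  0.  ] tcp [ 0.5401 -0.2563  0.4657]
```

View pics/t9.png

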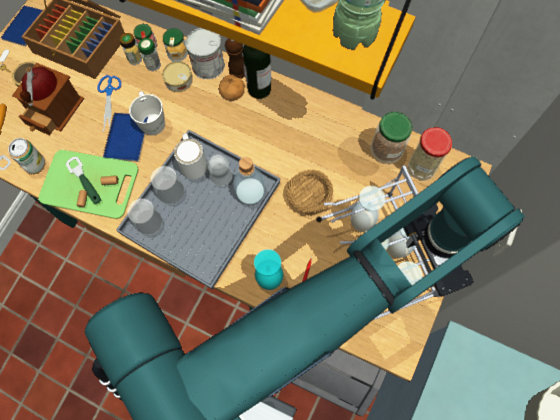

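All three glasses hang, at (0.540,-0.256), (0.582,-0.158) and (0.676,-0.110), and the drainer has no glasses left. Next is the stopper.

play_rows(translation=[[0.4, 0.6, 0], [0.5, 0.75, 0], [0.5, 0.75, 0], [0.5, 0.75, 0], [0.5, 0.75, 0], [0.5, 0.75, 0], [0.5, 0.75, 0], [0.5, 0.75, 0]], twist=[[0, 0, 0], [0, 0, 0], [0, 0, 0], [0, 0, 0], [0, 0, 0], [0, 0, 0], [0, 0, 0], [0, 0, 0]], gripper=[0.7, 0.7, 0.7, 0.7, 0.7, 0.7, 0.7, 0.7])

```text
time: 31.7
tool_pos: [0.5904, 0.0219, 0.4664]
ee_rot: [-3.141, -0.0, 2.374]
wrist_force: [0.5, -0.8, -0.2]
width: 0.0798
finger_force: 0.0
```

play_rows(translation=[[0.5, 0.75, 0], [0.5, 0.75, 0], [0.5, 0.75, 0], [0.5, 0.75, 0.1], [0.5, 0.75, 0.1], [0, 0, 0.07], [0, 0, 0]], twist=[[0, 0, 0], [0, 0, 0], [0, 0, 0], [0, 0, 0], [0, 0, 0], [0, 0, 0], [0, 0, 0]], gripper=[0.7, 0.7, 0.5, 0.3, 0.2, 0.2, 0.2])

```text
time: 32.4
tool_pos: [0.6226, 0.1985, 0.4544]
ee_rot: [-3.139, -0.001, 2.375]
wrist_force: [-0.1, -0.2, -0.2]
width: 0.0564
finger_force: 0.0
```

```bash
python3 - <<'E'
from h import *
st(); snap('wrist','w10'); show(['stopper','stopper_grip','carafe'],'wrist'); snap('scene','s10');show(['stopper','stopper_grip'],'scene')
to(.623,.198,.177)
E
```

```text
{'time': 32.4, 'tool_pos': [0.623, 0.198, 0.454], 'ee_rot': [-3.139, -0.001, 2.375], 'joint_positions': [0.222, 0.322, 0.996, -0.001, 1.826, -0.583], 'width': 0.056, 'wrist_force': [-0.103, -0.179, -0.217]}
stopper spot [0.626 0.2   0.128] 0.86
stopper_grip spot [0.624 0.2   0.173] 0.9
stopper_grip spot [0.631 0.293 0.089] 0.62
carafe spot [0.624 0.198 0.006] 0.63
stopper spot [ 0.539 -0.256  0.021] 0.71
stopper spot [0.621 0.193 0.123] 0.45
stopper spot [ 0.65  -0.219  0.022] 0.31
stopper_grip spot [0.624 0.196 0.172] 0.51
units [0.01 0.03 2.49] turn units [ 0.01  0.   -0.01] tcp [0.6225 0.1967 0.4565]
```

View pics/w10.png

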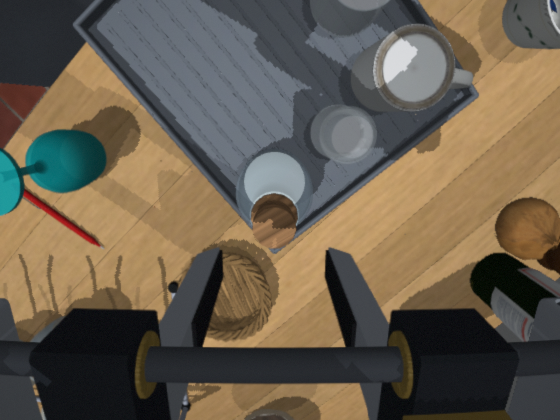

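The stopper head is at about (273,230), centred between the fingers. I'll descend so the fingertips stay above the collar, and grip.

play_rows(translation=[[0, 0, 0.5], [0, 0, 0.5], [0, 0, 0.5], [0, 0, 0.5], [0, 0, 0.3], [0, 0, 0]], twist=[[0, 0, 0], [0, 0, 0], [0, 0, 0], [0, 0, 0], [0, 0, 0], [0, 0, 0]], gripper=[0.5, 0.5, 0.5, 0.5, 0.5, 0.5])

```text
time: 33.35
tool_pos: [0.6223, 0.1974, 0.3616]
ee_rot: [-3.138, -0.002, 2.373]
wrist_force: [0.0, -0.3, -0.7]
width: 0.0705
finger_force: 0.0
```

play_rows(translation=[[0, 0, 0], [0, 0, 0], [0, 0, 0], [0, 0, 0], [0, 0, 0], [0, 0, 0], [0, 0, 0], [0, 0, 0]], twist=[[0, 0, 0], [0, 0, 0], [0, 0, 0], [0, 0, 0], [0, 0, 0], [0, 0, 0], [0, 0, 0], [0, 0, 0]], gripper=[-1, -1, -1, -1, -1, -1, -1, -1])

```text
time: 34.15
tool_pos: [0.6226, 0.1979, 0.3644]
ee_rot: [3.141, 0.0, 2.374]
wrist_force: [-0.4, 0.4, 1.8]
width: 0.0326
finger_force: 30.0
```

play_rows(translation=[[0, 0, -0.2], [0, 0, -0.3], [0, 0, -0.3], [0, 0, -0.4], [0, 0, -0.5], [0, 0, -0.5], [0, 0, -0.3], [0, 0, 0]], twist=[[0, 0, 0], [0, 0, 0], [0, 0, 0], [0, 0, 0], [0, 0, 0], [0, 0, 0], [0, 0, 0], [0, 0, 0]], gripper=[-1, -1, -1, -1, -1, -1, -1, -1])

```text
time: 34.95
tool_pos: [0.6224, 0.1978, 0.4674]
ee_rot: [3.137, 0.003, 2.374]
wrist_force: [-0.7, 0.4, 0.2]
width: 0.0323
finger_force: 30.0
```

```bash
python3 - <<'E'
from h import *
st(); snap('wrist','w11'); snap('scene','s11');show(['carafe','basket','stopper','stopper_grip'],'scene')
to(.684,.048,.2)
E
```

```text
{'time': 34.95, 'tool_pos': [0.622, 0.198, 0.467], 'ee_rot': [3.137, 0.003, 2.374], 'joint_positions': [0.221, 0.321, 0.973, 0.0, 1.843, -0.582], 'width': 0.032, 'wrist_force': [-0.665, 0.359, 0.223]}
carafe spot [0.625 0.2   0.006] 0.81
basket spot [ 0.688  0.049 -0.001] 0.64
stopper spot [0.623 0.192 0.227] 0.54
stopper_grip spot [0.624 0.199 0.272] 0.55
units [-3.71 -1.63  2.06] turn units [-0.02 -0.02  0.  ] tcp [0.6226 0.1979 0.4623]
```

View pics/s11.png

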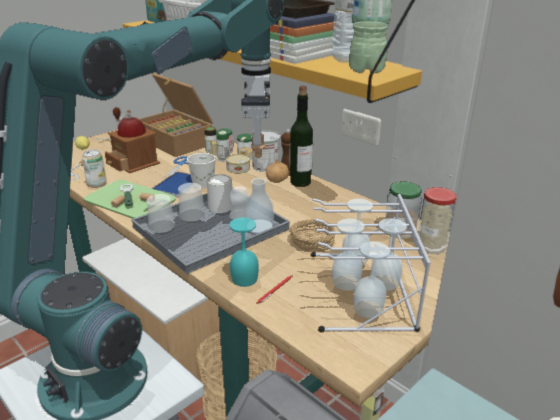

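The stopper is out and in the gripper, at about (258,135) in the picture. The carafe stands undisturbed and the rack holds four glasses. I'll move over the basket and turn the gripper 90° so its body clears the rack.

play_rows(translation=[[-0.4, -0.2, 0], [-0.6, -0.25, 0], [-0.6, -0.25, 0], [-0.6, -0.25, 0], [-0.6, -0.25, 0], [-0.5, -0.25, 0], [-0.4, -0.18, 0], [0, 0, 0]], twist=[[0, 0, 0], [0, 0, 0], [0, 0, 0], [0, 0, 0], [0, 0, 0], [0, 0, 0], [0, 0, 0], [0, 0, 0.5]], gripper=[-1, -1, -1, -1, -1, -1, -1, -1])

```text
time: 36.05
tool_pos: [0.6847, 0.0446, 0.4629]
ee_rot: [-3.14, 0.0, 2.319]
wrist_force: [-0.7, 0.7, -0.4]
width: 0.0324
finger_force: 30.0
```

play_rows(translation=[[0, 0, 0], [0, 0, 0], [0, 0, 0], [0, 0, 0], [0, 0, 0], [0, 0, 0], [0, 0, 0], [0, 0, 0]], twist=[[0, 0, 1], [0, 0, 1], [0, 0, 1], [0, 0, 1], [0, 0, 1], [0, 0, 1], [0, 0, 1], [0, 0, 1]], gripper=[-1, -1, -1, -1, -1, -1, -1, -1])

```text
time: 36.85
tool_pos: [0.6839, 0.0474, 0.4636]
ee_rot: [-3.141, 0.0, 1.519]
wrist_force: [0.6, -0.2, -1.0]
width: 0.0323
finger_force: 30.0
```

play_rows(translation=[[0, 0, 0], [0, 0, 0], [0, 0, 0], [0, 0, 0], [0, 0, 0], [0, 0, 0], [0, 0, 0], [0, 0, 0]], twist=[[0, 0, 1], [0, 0, 1], [0, 0, 1], [0, 0, 1], [0, 0, 1], [0, 0, 1], [0, 0, 1], [0, 0, 0.2]], gripper=[-1, -1, -1, -1, -1, -1, -1, -1])

```text
time: 37.65
tool_pos: [0.6839, 0.0475, 0.4636]
ee_rot: [-3.141, 0.0, 0.803]
wrist_force: [-0.5, -0.7, -0.5]
width: 0.032
finger_force: 30.0
```

```bash
python3 - <<'E'
from h import *
st(); snap('wrist','w12'); show(['basket','stopper'],'wrist'); snap('top','t12');show(['basket'],'top')
import h; h.YAW-=np.pi/2; to(.684,.048,.072)
E
```

```text
{'time': 37.65, 'tool_pos': [0.684, 0.047, 0.464], 'ee_rot': [-3.141, 0.0, 0.803], 'joint_positions': [-0.013, 0.402, 0.873, -0.0, 1.867, 0.755], 'width': 0.032, 'wrist_force': [-0.506, -0.651, -0.509]}
basket spot [ 0.687  0.051 -0.003] 0.64
basket spot [ 0.676 -0.113  0.022] 0.64
stopper spot [0.682 0.052 0.226] 0.69
basket spot [ 0.685  0.046 -0.003] 0.72
units [0.  0.  5.3] turn units [-0.   -0.    0.02] tcp [0.6838 0.048  0.4638]
```

View pics/w12.png

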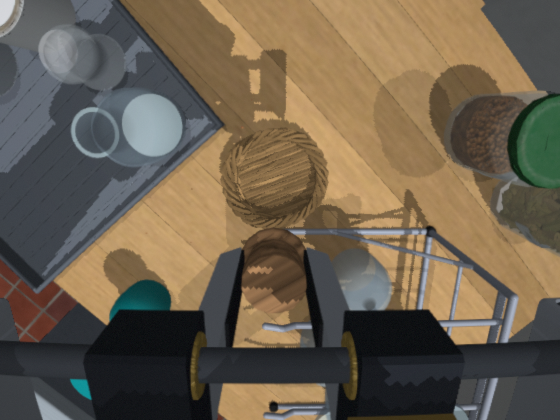

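The gripper is over the basket, whose centre is at about (274,172) below the camera. The body now points away from the rack, so I'll lower.

play_rows(translation=[[0, 0, 0.5], [0, 0, 0.8], [0, 0, 0.8], [0, 0, 0.8], [0, 0, 0.8], [0, 0, 0.7], [0, 0, 0.4], [0, 0, 0]], twist=[[0, 0, 0], [0, 0, 0], [0, 0, 0], [0, 0, 0], [0, 0, 0], [0, 0, 0], [0, 0, 0], [0, 0, 0]], gripper=[-1, -1, -1, -1, -1, -1, -1, -1])

```text
time: 38.7
tool_pos: [0.683, 0.0481, 0.2684]
ee_rot: [-3.137, 0.004, 0.804]
wrist_force: [0.3, -0.2, 0.1]
width: 0.0322
finger_force: 30.0
```

play_rows(translation=[[0, 0, 0.2], [0, 0, 0.15], [0, 0, 0.1], [0, 0, 0.03], [0, 0, 0], [0, 0, 0]], twist=[[0, 0, 0], [0, 0, 0], [0, 0, 0], [0, 0, 0], [0, 0, 0], [0, 0, 0]], gripper=[-1, -1, -1, -1, -1, -1])

```text
time: 39.3
tool_pos: [0.6839, 0.0481, 0.2532]
ee_rot: [3.141, -0.001, 0.804]
wrist_force: [-0.2, 0.2, -0.1]
width: 0.0329
finger_force: 30.0
```

play_rows(translation=[[0, 0, 0.04], [0, 0, 0], [0, 0, 0], [0, 0, 0], [0, 0, 0], [0, 0, 0], [0, 0, 0], [0, 0, 0]], twist=[[0, 0, 0], [0, 0, 0], [0, 0, 0], [0, 0, 0], [0, 0, 0], [0, 0, 0], [0, 0, 0], [0, 0, 0]], gripper=[-1, -1, -0.2, 0, 0.2, 0.2, 0.2, 0.2])

```text
time: 40.1
tool_pos: [0.6838, 0.0482, 0.2511]
ee_rot: [-3.142, -0.0, 0.804]
wrist_force: [0.7, -0.9, 0.2]
width: 0.0565
finger_force: 0.0
```

play_rows(translation=[[0, 0, -0.2], [0, 0, -0.4], [0, 0, -0.6], [0, 0, -0.8], [0, 0, -0.8], [0, 0, -0.8], [0, 0, -0.8], [0, 0, -0.4]], twist=[[0, 0, 0], [0, 0, 0], [0, 0, 0], [0, 0, 0], [0, 0, 0], [0, 0, 0], [0, 0, 0], [0, 0, 0]], gripper=[0.2, 0.2, 0.2, 0.2, 0.2, 0.2, 0.2, 0.2])

```text
time: 40.9
tool_pos: [0.6831, 0.0481, 0.4496]
ee_rot: [3.135, -0.006, 0.804]
wrist_force: [0.0, 0.3, -0.6]
width: 0.0562
finger_force: 0.0
```

```bash
python3 - <<'E'
from h import *
st(); w=snap('wrist','w13'); show(['stopper'],'wrist'); s=snap('scene','s13');show(['glass_a','stopper','carafe','hung_a','tumbler_a','jam_glass'],'scene')
a=cv2.resize(s[130:340,120:460],(680,420)); cv2.imwrite('pics/c13.png',np.vstack([a,cv2.copyMakeBorder(w[80:260,:],0,0,0,120,cv2.BORDER_CONSTANT)])[:,:,::-1])
E
```

```text
{'time': 40.9, 'tool_pos': [0.683, 0.048, 0.45], 'ee_rot': [3.135, -0.006, 0.804], 'joint_positions': [-0.012, 0.394, 0.911, 0.0, 1.828, 0.755], 'width': 0.056, 'wrist_force': [0.006, 0.344, -0.617]}
stopper spot [0.686 0.049 0.014] 0.94
glass_a spot [ 0.676 -0.111  0.02 ] 0.97
glass_a spot [ 0.542 -0.255  0.019] 0.97
glass_a spot [0.434 0.044 0.   ] 0.82
glass_a spot [ 0.58  -0.157  0.022] 0.66
stopper spot [ 0.673 -0.11   0.022] 0.68
stopper spot [0.682 0.043 0.01 ] 0.62
carafe spot [0.625 0.198 0.007] 0.62
carafe spot [ 0.678 -0.112  0.176] 0.35
carafe spot [ 0.689  0.048 -0.002] 0.33
hung_a spot [ 0.654 -0.22   0.019] 0.98
tumbler_a spot [0.532 0.396 0.1  ] 0.88
tumbler_a spot [0.43  0.404 0.091] 0.81
jam_glass spot [0.632 0.296 0.09 ] 0.57
```

View pics/c13.png

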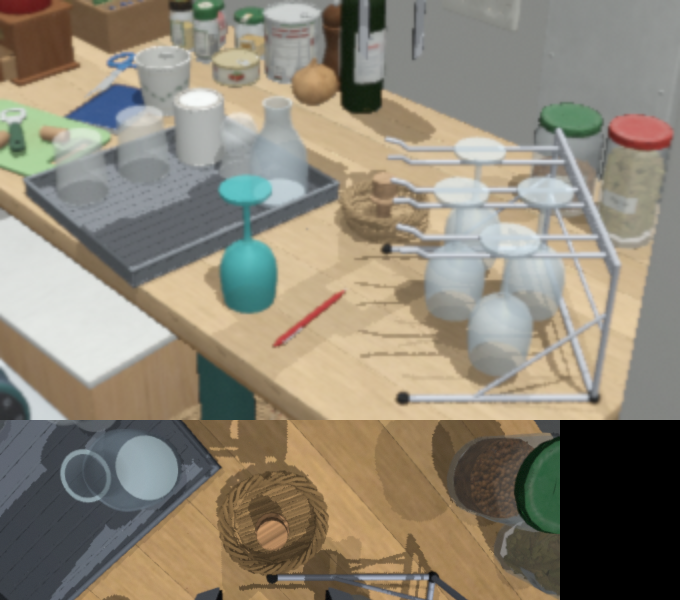

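The crop shows the stopper standing in the basket (272,533), four glasses hanging by their feet with no tilt, and the carafe and other washing-up in place. I'll let it settle for a moment and hand the job in.

play_rows(translation=[[0, 0, 0], [0, 0, 0], [0, 0, 0], [0, 0, 0], [0, 0, 0], [0, 0, 0], [0, 0, 0], [0, 0, 0]], twist=[[0, 0, 0], [0, 0, 0], [0, 0, 0], [0, 0, 0], [0, 0, 0], [0, 0, 0], [0, 0, 0], [0, 0, 0]], gripper=[0.2, 0.2, 0.2, 0.2, 0.2, 0.2, 0.2, 0.2])

```text
time: 42.15
tool_pos: [0.6837, 0.0481, 0.4431]
ee_rot: [3.142, -0.0, 0.804]
wrist_force: [0.5, 0.6, 1.2]
width: 0.0564
finger_force: 0.0
```

```bash
python3 -c "
from bench import robot
print(robot.close_job())"
```

```text
the job is handed in; nothing more can be done
None
```

The job is handed in at about 42 s: all three drainer glasses now hang in the rack beside the one already there, the stopper stands in the basket, and the carafe and the other washing-up are where they stood.

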